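# Run the die tray home under the arbor press and lock it

### The arm

A 6-joint arm with a two-finger parallel gripper is mounted at the origin on the work surface. World frame = base frame: x ahead of the robot, y to its left, z up, the work surface at z = 0. Lengths are in m, angles in rad, forces in N, time in s.
With the tool pointing down it reaches from about 0.35 to 0.775 m from the base axis. Payload 5.5 kg.
Tool frame: the origin (TCP) lies at the centre of the arm's flange, where the gripper is bolted on; the fingertips stand 173 mm ahead of it and the grasp point (between the pads) lies 155 mm ahead of it (r.tip_extent is the distance from the TCP to the fingertips, in m); x points along the fingers, y is the direction in which the jaws open and shut, and the axes are right-handed (so a half turn about x gives the same grasp; the last joint's range is limited). The gripper opens to 85 mm and grips with 20 to 120 N. Pads are 22 mm wide; open, the fingers measure 114 mm over their backs; the gripper's body (76 mm by 85 mm) begins 54 mm behind the grasp point. The pads swing forward as they close: fully open they stand 13 mm farther back than shut.
Start: joints at [-1.45, 0.313, 0.046, 1.304, 0, 1.431], TCP at [0.148, -0.556, 0.405] pointing down, gripper open.
Joint ranges: [-2.76, 2.76], [-0.86, 1.69], [-1.03, 1.26], [-2.2, 2.34], [-1.47, 1.5], [-3.14, 3.14]. Speed limits (rad/s): [2.57, 2.57, 3.14, 3.14, 3.14, 3.14].

### API

Orientations are given as a rotation vector (axis times angle).
In Python, from station import monitor, optics, r gives the robot as it stands.
- The arm moves only by the tool play_rows, never from a script. Its argument "commands" is a list of rows, each a list of 7 numbers: the shift along the tool's x, y, z in cm, then the turn, a rotation vector about the tool's x, y, z in rad, then the opening, from -1 (shut) to 1 (fully open), so that 0 is half open. A call has exactly 10 rows; each row is the pose to reach, as a shift and turn from the pose commanded when the call began, along the tool's axes at that moment; what a row does not reach only later rows make up. A row lasts 1/8 s, in which the tool goes at most 62.5 mm and 10.7 degrees, less where a joint would pass 70% of its speed; a pose out of reach is approached as far as the arm can. A call with a gripper value outside its range is refused whole. The fingers move at their own pace and stop on an object; "grip_force" is the grip in N (left out, the last holds). Time passes only in rows, so rows that repeat a pose let the fingers close, or fill a call up. It gives the time, the measured TCP pose, the force and the opening at its end, in the units of the state.
- monitor.state(): the state, without advancing time (a new reading comes with each control period).
- optics.camera(name): name is "scene" or "top" or "wrist"; returns a dict with "image" (420x560x3 uint8, red, green, blue), "K" (3x3 intrinsics, pixels), "k1" (the pictures are not rectified: a ray, as slopes to the right and down, at radius r is drawn at 1 + k1 r^2 times it, then the intrinsics apply), "camera_from_world" (4x4, takes a point from world to camera coordinates); the wrist camera has in their place "tool_from_camera" (4x4, takes a point from camera to tool coordinates, whose origin is the TCP and whose axes are the tool frame's). Camera axes: x right, y down, z forward; pixel columns grow to the right and rows downward; lengths in m; the calibration is good to about 2 mm. A picture is of the moment at which its call begins: read the wrist's pose just before it. There is no depth.
- r.job_done(): hands the job in, once; it reports no verdict.
The state is a dict: "time_s": time; "joints": joint angles; "joint_vel": joint speeds; "joint_torque": joint torques, N m; "ee_pos": TCP position; "eef_rot": TCP orientation; "ft_force": force on the tool from outside, world axes, zero at the start; "moment": the same for the moment, N m; "finger_gap": opening from 0.0 (shut) to 1.0 (fully open).
Only numpy, scipy, OpenCV 4.12 (cv2) and the standard library are available. Lean on these libraries where they do the work, as an engineer would, in place of code of your own. Each camera call takes 0.05 s, during which the arm holds its last target. There are 200 camera calls.

### The job

The cutting die stands ready on the press's sliding tray, which is drawn out and held by its cam lock. With the fingertips, gently push the red-knobbed cam lever round to its stop so that the cam's low point faces the tray, push the tray by its black handle bar fully home under the platen, then push the lever all the way back round to lock the tray there. Only push: do not pinch or grip anything, do not touch the die (it rides in standing on its board), and leave the other things on the bench and press where they are.

Things in the scene. Friction and masses are not known exactly. Their poses are not given: they have to be found in the camera images.
- press: blue C-frame bench arbor press, fixed. Origin on the table, under the tray's centre line. x (level): the way the tray is pushed in; y: to the left of that; z up. Sole plate 20 mm thick, x -150 to 210, y -135 to 135 mm. Column at x 138 to 208 mm, head and ram above up to 420 mm high, hand lever on the +y side up to 450 mm. The cam lock is on the -y side of the tray.
- platen (a point): centre of the underside of the press's raised square platen (130 mm wide), 125 mm above the table, at x = 40, y = 0 mm in the press's frame
- die_tray (a joint): travel of the die tray along the press's x, in m: 0 drawn out, 0.15 fully home on its stop; starts 0 to 0.015. Stiff (about 3 N), stays where left. Locked, it stops at about 0.022, where the keeper bar on its -y edge meets the cam; with the cam's low point turned to it the bar passes. Fully home the bar is past the cam, which can then be turned back behind it.
- tray_centre (a point): middle of the top of the white cutting board (170 x 110 mm) on the aluminium die tray (200 x 130 mm, its top 44 mm above the table); 59 mm above the table, in the press's frame at x = (-125 mm + travel), y = 0
- tray_handle: black round handle bar of the tray, 16 mm thick, 100 mm long, level, along the press's y, across the front of the tray and 25 mm in front of its edge; nothing stands before it. Origin at the middle of the bar, 68 mm above the table; in the press's frame at x = (-250 mm + travel), y = 0.
- lock_lever (a joint): angle of the cam lever, rad: 0 locked (against a stop), 2.09 the cam's low point (the flat of its brass plate) faces the tray (against the other stop); grows clockwise seen from above. At 0 the lever points 1.05 rad clockwise from the press's x axis, at 2.09 along its -x axis (in line with the tray, to its front). Starts 0 to 0.22. Stiff (about 2 N at the knob), stays where left.
- lock_pivot (a point): pivot axis of the cam lever, at the height of the lever's top, 63 mm above the table; in the press's frame at x = -60, y = -98 mm
- lock_knob: red upright round grip at the end of the cam lever, 20 mm thick, from 63 to 112 mm above the table, 70 mm from the pivot axis; origin at the middle of its foot. The lever under it is a dark bar 14 mm wide, its top 63 mm above the table.
- die: dark steel belt-tip cutting die, an open outline 90 x 44 mm, 32 mm tall, with two red cross bars, loose on the white cutting board; origin under its middle, 59 mm above the table
- stamp: small brass-and-steel hand stamp standing upright on the far side of the press's sole plate, 19 mm thick, 65 mm tall; origin under its centre
- mallet: pale round-headed mallet lying on the table, head 60 mm thick and 85 mm long, wooden handle 200 mm; origin on the table under the head
- awl: awl with a turned light-wood handle, lying down, 143 mm long, 27 mm thick; origin under the handle's front end
- slicker: dark wooden edge slicker lying on the green mat, 117 mm long, 24 mm thick; origin under its waist
- punch_pliers: rotary punch pliers with red handles lying on the green mat, 230 mm long, 16 mm high; origin under the jaw
- tin: red tin with a green lid, 78 x 113 x 73 mm high; origin under its centre
- water_bottle: pale blue drinking bottle, 70 mm thick, 230 mm tall; origin under its centre
Things that resemble listed ones, but are neither listed nor needed, are in the scene too. Of the things that look like the die, the smallest one is meant.

How it is judged:
By the outcome, as a careful person would: the job done as asked, in the order asked, and still so for the second after the job is handed in, with the robot touching nothing.
It also fails if it takes over 72 s, if anything falls off the work surface, if the arm or the gripper's body presses on something with over 40 N, if the wrist force passes 120 N, or if a joint passes its speed limit or range.

## Working session

There is one attempt and no reset: what is moved stays moved. The work goes in short steps, Python scripts to look and compute and a tool call to move; the robot and the scene stay as the last step left them, time stands still between calls to the robot, and variables do not carry over. Pictures are saved under pics/ and viewed, about 8 in all and at most 12, crops included, and the job is handed in when it is done.

Besides the shell and the picture viewer there is one more tool, called after "Request:" by a JSON object that holds its "api" and its "payload", one argument or row to a line. play_rows: Moves the arm, as the interface text tells. Its arguments: {"type":"object","properties":{"commands":{"type":"array","items":{"type":"array","items":{"type":"number"}}},"grip_force":{"type":"number"}},"required":["commands"]}

```bash
mkdir -p pics; cat > h.py <<'E'
import numpy as np, cv2
from scipy.spatial.transform import Rotation as R
from station import monitor, optics, r
def shot(n,fn):
    c=optics.camera(n); cv2.imwrite('pics/'+fn,c['image'][:,:,::-1]); return c
E
python3 - <<'E'
from h import *
import pickle
s=monitor.state(); print(s)
d={n:shot(n,n+'1.png') for n in('scene','top')}
pickle.dump(d,open('cams.pkl','wb'))
for n in d: print(n,d[n]['K'],d[n]['k1'],d[n]['camera_from_world'].round(3))
E
```

```text
{'time_s': 0.0, 'joints': array([-1.44961268e+00,  3.13989917e-01,  4.49363432e-02,  1.30358294e+00,
        1.60149619e-05,  1.43119693e+00]), 'joint_vel': array([-1.92123993e-03,  4.00080040e-05, -1.65788875e-03, -1.09673864e-04,
        3.08223153e-04, -1.79781904e-03]), 'joint_torque': array([-4.05793280e-04, -4.80623996e+01,  2.98534119e+01,  1.92338869e-02,
       -3.36067421e-05,  5.52788876e-06]), 'ee_pos': array([ 0.14822399, -0.55535145,  0.4037971 ]), 'eef_rot': array([ 2.08313082,  0.27510078, -2.08306157]), 'ft_force': array([ 0.67194131, -0.04173198,  0.21931303]), 'moment': array([ 2.62387064e-02, -8.05868655e-05, -7.18119788e-03]), 'finger_gap': 1.0023112839158295}
scene [[417.01984692   0.         284.22906447]
 [  0.         417.01984692 205.37240491]
 [  0.           0.           1.        ]] -0.12528355563542806 [[ 0.054  0.998 -0.011 -0.03 ]
 [ 0.847 -0.051 -0.529 -0.411]
 [-0.529  0.019 -0.849  1.786]
 [ 0.     0.     0.     1.   ]]
top [[479.52067522   0.         281.11479571]
 [  0.         479.52067522 211.45402703]
 [  0.           0.           1.        ]] 0.047069782374399356 [[-0.036 -0.999 -0.006  0.014]
 [-0.976  0.036 -0.215  0.575]
 [ 0.215 -0.002 -0.977  1.335]
 [ 0.     0.     0.     1.   ]]
```

View pics/scene1.png

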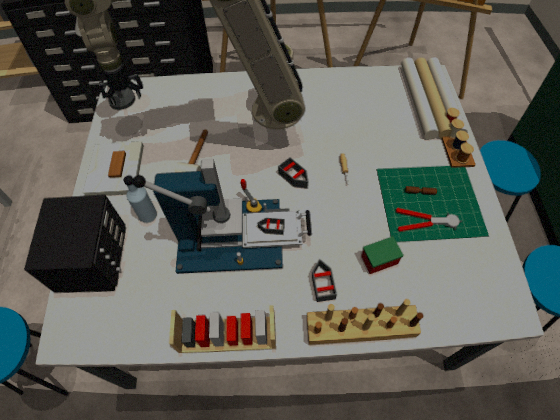

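View pics/top1.png

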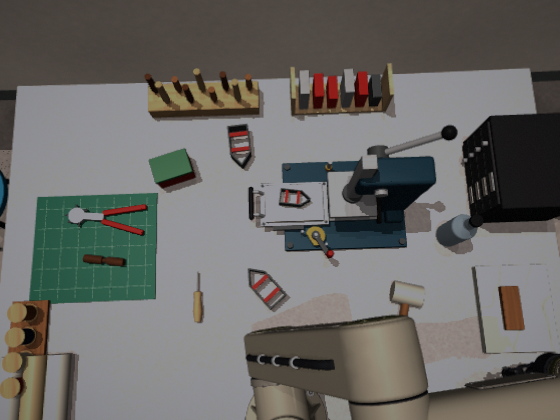

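The scene view shows the press at about (230,220), with the handle bar at (308,223), the red knob at (243,183) and the brass cam at (254,206). In the top view the handle bar is at (252,203), the cam at (316,236) and the knob at (329,254). Die look-alikes in the top view are at (240,146), (265,287) and (294,198); the one on the board at (294,198) is the smallest. I'll check this in a close crop.

```bash
python3 - <<'E'
from h import *
a=cv2.imread('pics/top1.png')[140:270,235:415]
cv2.imwrite('pics/crop1.png',cv2.resize(a,None,fx=4.4,fy=4.4,interpolation=cv2.INTER_CUBIC))
E
```

```text
(no output)
```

View pics/crop1.png

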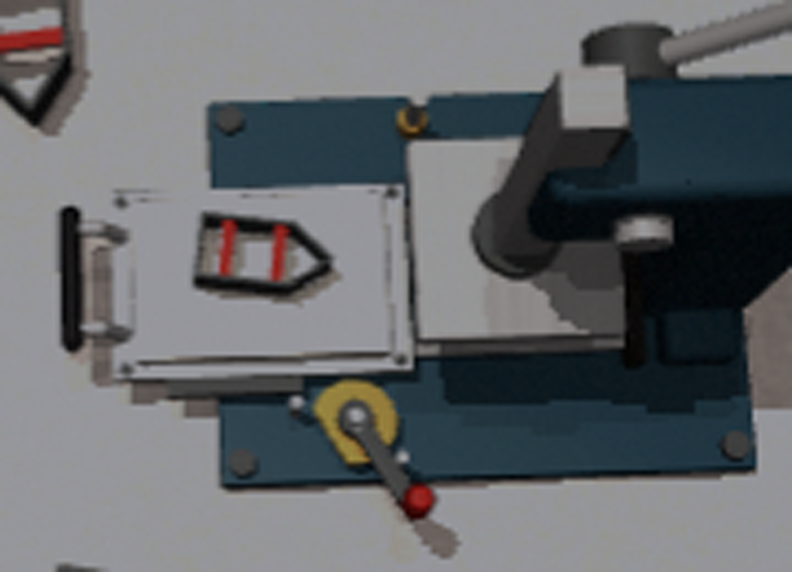

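```bash
cat >> h.py <<'E'
def proj(c,P):
    T=c['camera_from_world']; q=np.atleast_2d(P)@T[:3,:3].T+T[:3,3]
    return cv2.projectPoints(q,np.zeros(3),np.zeros(3),c['K'],np.array([c['k1'],0,0,0.]))[0][:,0]
def model(p):
    X,Y,a,t,l=p
    k=-1.0472-l
    L=np.array([[-.15,.135,.02],[-.15,-.135,.02],[.21,-.135,.02],[-.25+t,.05,.076],[-.25+t,-.05,.076],[-.06,-.098,.066],
     [-.06+.07*np.cos(k),-.098+.07*np.sin(k),.112],[-.025+t,.065,.044],[-.025+t,-.065,.044],[-.225+t,.065,.044],[-.225+t,-.065,.044]])
    return w(p,L)
def w(p,L):
    c,s=np.cos(p[2]),np.sin(p[2]); L=np.atleast_2d(L)
    return np.c_[p[0]+c*L[:,0]-s*L[:,1],p[1]+s*L[:,0]+c*L[:,1],L[:,2]]
E
python3 - <<'E'
from h import *
import pickle
from scipy.optimize import least_squares
d=pickle.load(open('cams.pkl','rb'))
m=np.array([[209,104],[222,488],[755,468],[69,212],[72,346],[355,412],[420,497],[405,185],[413,372],[113,190],[117,380]])/4.4+[234.6,139.6]
f=least_squares(lambda p:(proj(d['top'],model(p))-m).ravel(),[.55,-.1,-1.55,.005,.1],loss='soft_l1')
print(f.x, f.fun.reshape(-1,2).round(1).tolist())
np.save('p.npy',f.x)
print(model(f.x).round(3).tolist())
print(proj(d['scene'],model(f.x)).round().tolist())
E
```

```text
[ 0.60175694 -0.16360177 -1.57567754  0.00710121  0.00604939] [[-0.4, -0.5], [-0.5, -0.4], [0.6, 0.4], [0.4, -2.2], [0.4, 0.9], [0.2, 0.9], [0.1, 0.2], [-0.1, -0.5], [0.3, -0.3], [-0.6, 0.5], [-0.5, 0.0]]
[[0.737, -0.014, 0.02], [0.467, -0.013, 0.02], [0.466, -0.373, 0.02], [0.653, 0.079, 0.076], [0.553, 0.08, 0.076], [0.504, -0.103, 0.066], [0.443, -0.137, 0.112], [0.667, -0.146, 0.044], [0.537, -0.145, 0.044], [0.668, 0.054, 0.044], [0.538, 0.055, 0.044]]
[[283.0, 267.0], [279.0, 198.0], [181.0, 203.0], [309.0, 235.0], [307.0, 209.0], [254.0, 201.0], [243.0, 180.0], [242.0, 247.0], [242.0, 213.0], [302.0, 244.0], [299.0, 211.0]]
```

```bash
cat >> h.py <<'E'
def rows(s,targets):
    """targets: list of (x,y,ztip,yaw of tool y) world -> rows relative to current pose"""
    R0=R.from_rotvec(s['eef_rot']); out=[]
    for x,y,z,yaw in targets:
        yv=np.array([np.cos(yaw),np.sin(yaw),0]); xv=np.array([0,0,-1.]); M=np.c_[xv,yv,np.cross(xv,yv)]
        d=R0.inv().apply(np.array([x,y,z+r.tip_extent])-s['ee_pos'])*100
        rv=(R0.inv()*R.from_matrix(M)).as_rotvec()
        out.append([round(v,2) for v in d]+[round(v,3) for v in rv]+[-1])
    return out
E
python3 - <<'E'
from h import *
s=monitor.state(); M=R.from_rotvec(s['eef_rot']).as_matrix(); print(M.round(3),r.tip_extent)
y=np.arctan2(M[1,1],M[0,1]);print('yaw',y,s['joints'])
p=np.load('p.npy')
u=p[2]-1.0472-p[4]; print('lever yaw',u, u+np.pi)
t=u-np.pi/2  # clockwise dir
k=w(p,[-.06,-.098,0])[0,:2]+.07*np.array([np.cos(u),np.sin(u)])
b=k-.034*np.array([np.cos(t),np.sin(t)]);print(k,b)
for yw in (u,u+np.pi): print(yw,rows(s,[(*b,.20,yw)]))
E
```

```text
[[-0.     0.258 -0.966]
 [ 0.002 -0.966 -0.258]
 [-1.    -0.002 -0.   ]] 0.1734
yaw -1.3099898336569549 [-1.44959873e+00  3.13945703e-01  4.50870714e-02  1.30359633e+00
 -1.71859969e-05  1.43118762e+00]
lever yaw -2.628926932090785 0.5126657214990082
[ 0.44305017 -0.13745926] [ 0.45972724 -0.16708822]
-2.628926932090785 [[np.float64(3.11), np.float64(-29.48), np.float64(-40.11), np.float64(1.319), np.float64(0.001), np.float64(0.002), -1]]
0.5126657214990082 [[np.float64(3.11), np.float64(-29.48), np.float64(-40.11), np.float64(-1.823), np.float64(-0.002), np.float64(0.001), -1]]
```

Request:
{"api": "play_rows", "payload": {
  "commands": [
    [0,-3,-4,-0.17,0,0,-1],
    [0,-6,-8,-0.34,0,0,-1],
    [0,-9,-12,-0.51,0,0,-1],
    [0,-12,-16,-0.68,0,0,-1],
    [0,-15,-20,-0.85,0,0,-1],
    [0,-18,-24,-1.02,0,0,-1],
    [0,-21,-28,-1.19,0,0,-1],
    [0,-24,-32,-1.36,0,0,-1],
    [0,-27,-36,-1.53,0,0,-1],
    [0,-29.5,-40,-1.7,0,0,-1]
  ],
  "grip_force": 20
}}

```text
time_s: 1.35
ee_pos: [0.4593, -0.1657, 0.4045]
eef_rot: [0.913, 1.371, -0.913]
ft_force: [0.9, -1.5, -1.1]
finger_gap: 0.0
```

```bash
cat > nxt.py <<'E'
from h import *
s=monitor.state(); p=np.load('p.npy'); M=R.from_rotvec(s['eef_rot']).as_matrix()
print(s['time_s'],'tip',(s['ee_pos']+M[:,0]*r.tip_extent).round(4),'yaw',np.arctan2(M[1,1],M[0,1]).round(3),'F',s['ft_force'].round(1),'gap',s['finger_gap'].round(2),'j6',s['joints'][5].round(2))
def show(t):
    for q in rows(s,t): print([float(v) for v in q])
piv=w(p,[-.06,-.098,0])[0,:2]
def arc(l,off,rad=.07):
    "lever angle l; pusher offset off along clockwise tangent; returns x,y, lever yaw"
    u=p[2]-1.0472-l; t=u-np.pi/2
    return *(piv+rad*np.array([np.cos(u),np.sin(u)])+off*np.array([np.cos(t),np.sin(t)])),u
E
python3 - <<'E'
from nxt import *
x,y,u=arc(0,-.036); show([(x,y,.20,u+1.5*np.pi),(x,y,.078,u+1.5*np.pi)])
E
```

```text
Traceback (most recent call last):
  File "nxt.py", line 3, in <module>
    print(s['time_s'],'tip',(s['ee_pos']+M[:,0]*r.tip_extent).round(4),'yaw',np.arctan2(M[1,1],M[0,1]).round(3),'F',s['ft_force'].round(1),'gap',s['finger_gap'].round(2),'j6',s['joints'][5].round(2))
                                                                                                                                                 ^^^^^^^^^^^^^^^^^^^^^
AttributeError: 'float' object has no attribute 'round'
```

```bash
sed -i "s/s\['finger_gap'\].round(2)/round(s['finger_gap'],2)/" nxt.py; python3 - <<'E'
from nxt import *
x,y,u=arc(0,-.036); print(x,y);show([(x,y,.20,u+1.5*np.pi),(x,y,.078,u+1.5*np.pi)])
E
```

```text
1.35 tip [ 0.4592 -0.1657  0.2311] yaw 0.396 F [ 0.9 -1.5 -1.1] gap 0.0 j6 0.66
0.46110652236966454 -0.1690920980005553
[3.11, 0.04, 0.38, -1.694, -0.001, 0.0, -1.0]
[15.31, 0.04, 0.38, -1.694, -0.001, 0.0, -1.0]
```

Request:
{"api": "play_rows", "payload": {
  "commands": [
    [0.5,0,0.1,-0.17,0,0,-1],
    [1,0,0.2,-0.34,0,0,-1],
    [1.5,0,0.3,-0.51,0,0,-1],
    [2,0,0.4,-0.68,0,0,-1],
    [2.5,0,0.4,-0.85,0,0,-1],
    [3,0,0.4,-1.02,0,0,-1],
    [3,0,0.4,-1.19,0,0,-1],
    [3,0,0.4,-1.36,0,0,-1],
    [3,0,0.4,-1.53,0,0,-1],
    [3,0,0.4,-1.69,0,0,-1]
  ]
}}

```text
time_s: 2.6
ee_pos: [0.46, -0.171, 0.3742]
eef_rot: [-0.403, 1.534, 0.404]
ft_force: [0.3, 0.1, 0.0]
finger_gap: 0.001
```

```bash
python3 - <<'E'
from nxt import *
c=shot('wrist','w1.png')
T=c['tool_from_camera']; P=np.array([*arc(0.006,0)[:2],.112])
x,y,u=arc(0,-.036); show([(x,y,.078,u+1.5*np.pi)])
q=np.linalg.inv(T)@np.r_[M.T@(P-s['ee_pos']),1]
c['camera_from_world']=np.eye(4); print('knob pred',proj(c,q[:3]))
E
```

```text
2.6 tip [ 0.4599 -0.171   0.2008] yaw 2.085 F [0.3 0.1 0. ] gap 0.0 j6 -1.03
[12.28, 0.11, 0.2, -0.004, -0.001, -0.001, -1.0]
knob pred [[334.37659829 219.52700667]]
```

View pics/w1.png

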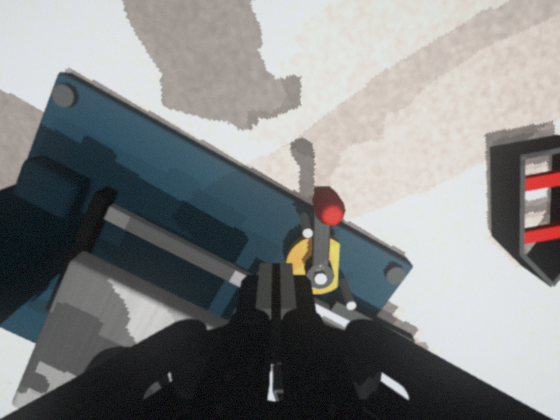

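The wrist view shows the red knob top at (331,213), where (334,220) was predicted, so the fit is within a few mm. The finger tips at (277,265) are behind the knob. Descending.

Request:
{"api": "play_rows", "payload": {
  "commands": [
    [2,0,0.2,0,0,0,-1],
    [4,0,0.2,0,0,0,-1],
    [6,0,0.2,0,0,0,-1],
    [8,0,0.2,0,0,0,-1],
    [9,0,0.2,0,0,0,-1],
    [10,0,0.2,0,0,0,-1],
    [11,0,0.2,0,0,0,-1],
    [11.7,0,0.2,0,0,0,-1],
    [12.3,0,0.2,0,0,0,-1],
    [12.3,0,0.2,0,0,0,-1]
  ]
}}

```text
time_s: 3.9
ee_pos: [0.4618, -0.1701, 0.2513]
eef_rot: [-0.399, 1.534, 0.399]
ft_force: [-0.3, 0.4, -0.4]
finger_gap: -0.002
```

```bash
python3 - <<'E'
from nxt import *
t=[]
for i in range(1,11):
    l=max(0,(i-1)*.1); x,y,u=arc(l,-.030 if i<2 else -.0245); t.append((x,y,.077,u+1.5*np.pi))
show(t)
E
```

```text
3.9 tip [ 0.4617 -0.17    0.0779] yaw 2.08 F [-0.3  0.4 -0.4] gap -0.0 j6 -1.03
[0.09, 0.72, -0.02, -0.01, -0.0, -0.0, -1.0]
[0.09, 1.98, -0.24, 0.09, -0.0, -0.0, -1.0]
[0.09, 2.71, -0.38, 0.19, -0.0, -0.0, -1.0]
[0.1, 3.44, -0.46, 0.29, -0.0, -0.0, -1.0]
[0.1, 4.19, -0.45, 0.39, -0.0, -0.0, -1.0]
[0.1, 4.92, -0.38, 0.49, -0.001, -0.0, -1.0]
[0.1, 5.65, -0.23, 0.59, -0.001, -0.0, -1.0]
[0.1, 6.36, -0.0, 0.69, -0.001, -0.0, -1.0]
[0.1, 7.04, 0.29, 0.79, -0.001, -0.0, -1.0]
[0.1, 7.69, 0.65, 0.89, -0.001, -0.0, -1.0]
```

Request:
{"api": "play_rows", "payload": {
  "commands": [
    [0,0.7,0,0,0,0,-1],
    [0,2.0,-0.25,0.09,0,0,-1],
    [0,2.7,-0.4,0.19,0,0,-1],
    [0,3.45,-0.45,0.29,0,0,-1],
    [0,4.2,-0.45,0.39,0,0,-1],
    [0,4.9,-0.4,0.49,0,0,-1],
    [0,5.65,-0.25,0.59,0,0,-1],
    [0,6.35,0,0.69,0,0,-1],
    [0,7.05,0.3,0.79,0,0,-1],
    [0,7.7,0.65,0.89,0,0,-1]
  ]
}}

```text
time_s: 5.15
ee_pos: [0.4303, -0.0998, 0.2523]
eef_rot: [0.3, 1.548, -0.303]
ft_force: [1.0, -2.1, -0.6]
finger_gap: -0.002
```

```bash
python3 - <<'E'
from nxt import *
t=[]
for i in range(1,11):
    l=.9+i*.1; x,y,u=arc(l,-.0245); t.append((x,y,.077,u+1.5*np.pi))
show(t)
c=shot('wrist','w2.png')
E
```

```text
5.15 tip [ 0.4306 -0.1001  0.0789] yaw 1.186 F [ 1.  -2.1 -0.6] gap -0.0 j6 -0.03
[0.19, 0.69, -0.24, 0.097, 0.002, 0.001, -1.0]
[0.19, 1.42, -0.38, 0.197, 0.002, 0.001, -1.0]
[0.19, 2.16, -0.45, 0.297, 0.002, 0.001, -1.0]
[0.19, 2.9, -0.44, 0.397, 0.002, 0.001, -1.0]
[0.19, 3.64, -0.36, 0.497, 0.002, 0.001, -1.0]
[0.19, 4.36, -0.2, 0.597, 0.003, 0.001, -1.0]
[0.19, 5.07, 0.02, 0.697, 0.003, 0.001, -1.0]
[0.19, 5.75, 0.32, 0.797, 0.003, 0.0, -1.0]
[0.19, 6.4, 0.68, 0.897, 0.003, 0.0, -1.0]
[0.19, 7.0, 1.1, 0.997, 0.003, 0.0, -1.0]
```

View pics/w2.png

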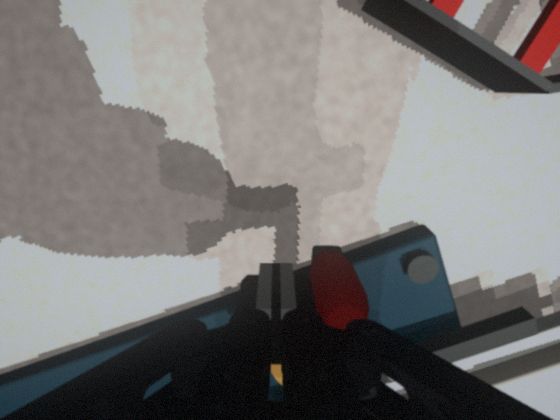

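The knob (335,285) rests on the right side of the fingertips with a push of about 2 N, and it is moving with them. Continuing.

Request:
{"api": "play_rows", "payload": {
  "commands": [
    [0,0.7,-0.25,0.1,0,0,-1],
    [0,1.4,-0.4,0.2,0,0,-1],
    [0,2.15,-0.45,0.3,0,0,-1],
    [0,2.9,-0.45,0.4,0,0,-1],
    [0,3.65,-0.35,0.5,0,0,-1],
    [0,4.35,-0.2,0.6,0,0,-1],
    [0,5.05,0,0.7,0,0,-1],
    [0,5.75,0.3,0.8,0,0,-1],
    [0,6.4,0.7,0.9,0,0,-1],
    [0,7.0,1.1,1.0,0,0,-1]
  ]
}}

```text
time_s: 6.45
ee_pos: [0.4659, -0.0387, 0.2518]
eef_rot: [1.068, 1.293, -1.071]
ft_force: [-2.2, -2.7, -0.2]
finger_gap: -0.001
```

```bash
python3 - <<'E'
from nxt import *
t=[]
for l,o in ((1.95,-.0245),(2.0,-.0245),(2.05,-.0245),(2.09,-.0245),(2.09,-.022),(2.09,-.02),(2.09,-.018),(2.09,-.016),(2.09,-.014)):
    x,y,u=arc(l,o); t.append((x,y,.077,u+1.5*np.pi))
show(t)
E
```

```text
6.45 tip [ 0.4657 -0.0389  0.0784] yaw 0.188 F [-2.2 -2.7 -0.2] gap -0.0 j6 1.13
[0.14, 0.44, -0.07, 0.049, 0.001, 0.001, -1.0]
[0.14, 0.8, -0.17, 0.099, 0.001, 0.001, -1.0]
[0.14, 1.16, -0.25, 0.149, 0.001, 0.001, -1.0]
[0.14, 1.45, -0.3, 0.189, 0.001, 0.001, -1.0]
[0.14, 1.7, -0.25, 0.189, 0.001, 0.001, -1.0]
[0.14, 1.89, -0.21, 0.189, 0.001, 0.001, -1.0]
[0.14, 2.09, -0.18, 0.189, 0.001, 0.001, -1.0]
[0.14, 2.29, -0.14, 0.189, 0.001, 0.001, -1.0]
[0.14, 2.48, -0.1, 0.189, 0.001, 0.001, -1.0]
```

Request:
{"api": "play_rows", "payload": {
  "commands": [
    [0,0.45,-0.1,0.05,0,0,-1],
    [0,0.8,-0.2,0.1,0,0,-1],
    [0,1.15,-0.25,0.15,0,0,-1],
    [0,1.45,-0.3,0.19,0,0,-1],
    [0,1.6,-0.3,0.19,0,0,-1],
    [0,1.75,-0.25,0.19,0,0,-1],
    [0,1.85,-0.25,0.19,0,0,-1],
    [0,1.9,-0.25,0.19,0,0,-1],
    [0,1.95,-0.25,0.19,0,0,-1],
    [0,1.95,-0.25,0.19,0,0,-1]
  ]
}}

```text
time_s: 7.7
ee_pos: [0.4809, -0.0326, 0.2515]
eef_rot: [1.203, 1.216, -1.217]
ft_force: [-16.5, -3.5, 12.7]
finger_gap: 0.002
```

```bash
python3 - <<'E'
from nxt import *
c=shot('wrist','w3.png'); show([(*arc(2.09,-.0245)[:2],.077,0)])
print(arc(2.09,0))
E
```

```text
7.7 tip [ 0.4792 -0.0329  0.0781] yaw 0.001 F [-16.5  -3.5  12.7] gap 0.0 j6 1.34
[0.11, -0.13, 0.05, 0.001, 0.002, 0.01, -1.0]
(np.float64(0.504085176591734), np.float64(-0.03312413072022688), np.float64(-4.712877544808098))
```

View pics/w3.png

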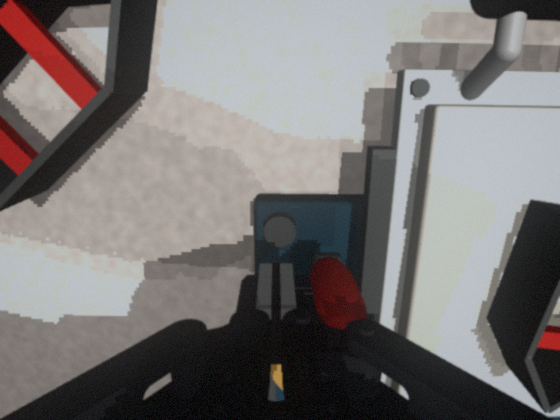

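Lever is at its stop: the reaction jumped to 16 N and the contact position matches angle 2.09. Now back off, lift, and go round in front of the handle.

Request:
{"api": "play_rows", "payload": {
  "commands": [
    [0,-1,0,0,0,0,-1],
    [0,-3,0,0,0,0,-1],
    [-2,-3,0,0,0,0,-1],
    [-5,-3,-1,0,0,0,-1],
    [-8,-3,-4,0,0,0,-1],
    [-9,-1,-8,0,0,0,-1],
    [-9,2,-12,0,0,0,-1],
    [-9,6,-16,0,0,0,-1],
    [-9,10,-16.5,0,0,0,-1],
    [-9,12.4,-16.5,0,0,0,-1]
  ]
}}

```text
time_s: 9.0
ee_pos: [0.6104, 0.1336, 0.3415]
eef_rot: [1.208, 1.21, -1.206]
ft_force: [0.3, -0.7, 0.2]
finger_gap: 0.002
```

```bash
python3 - <<'E'
from nxt import *
h=w(p,[-.25+p[3],0,.068])[0]; print(h); show([(h[0],.132,.052,0),(h[0],h[1]+.025,.052,0),(h[0]-.0007,h[1]+.019-.143,.052,0)])
c=shot('top','t2.png')
a=c['image'][130:280,235:415,::-1]; cv2.imwrite('pics/c2.png',cv2.resize(a,None,fx=4,fy=4,interpolation=cv2.INTER_CUBIC))
E
```

```text
9.0 tip [0.6106 0.1337 0.1681] yaw 0.003 F [ 0.3 -0.7  0.2] gap 0.0 j6 1.65
[0.60294257 0.07929413 0.068     ]
[11.61, -0.76, 0.16, 0.003, -0.0, -0.001, -1.0]
[11.61, -0.77, 2.94, 0.003, -0.0, -0.001, -1.0]
[11.6, -0.89, 17.83, 0.003, -0.0, -0.001, -1.0]
```

View pics/c2.png

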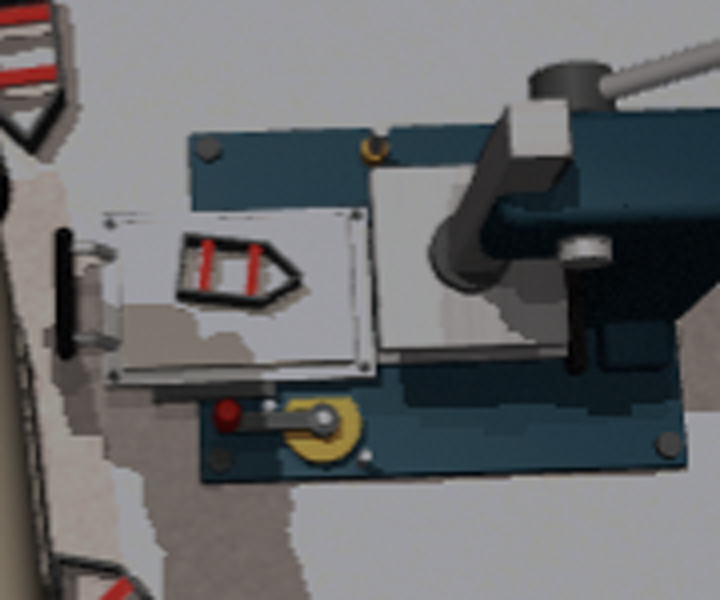

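The lever points straight to the tray's front (knob (228,415), pivot (322,418)) and the flat faces the tray. The die and the other things have not moved. Descending in front of the handle at (65,292).

Request:
{"api": "play_rows", "payload": {
  "commands": [
    [2,-0.8,0,0,0,0,-1],
    [4,-0.8,0,0,0,0,-1],
    [6,-0.8,0,0,0,0,-1],
    [8,-0.8,0,0,0,0,-1],
    [10,-0.8,0,0,0,0,-1],
    [11,-0.8,0,0,0,0,-1],
    [11.6,-0.8,0,0,0,0,-1],
    [11.6,-0.8,1,0,0,0,-1],
    [11.6,-0.8,2,0,0,0,-1],
    [11.6,-0.8,2.6,0,0,0,-1]
  ]
}}

```text
time_s: 10.3
ee_pos: [0.6013, 0.1052, 0.2264]
eef_rot: [1.21, 1.208, -1.209]
ft_force: [0.7, 0.5, 0.5]
finger_gap: -0.001
```

```bash
python3 - <<'E'
from nxt import *
h=w(p,[-.25+p[3],0,.068])[0]; show([(h[0],h[1]+.019,.052,0),(h[0]-.0007,h[1]+.019-.143,.052,0)])
E
```

```text
10.3 tip [0.6015 0.1052 0.053 ] yaw -0.001 F [0.7 0.5 0.5] gap -0.0 j6 1.61
[0.1, 0.16, 0.69, -0.001, 0.0, -0.001, -1.0]
[0.1, 0.11, 14.99, -0.001, 0.0, -0.001, -1.0]
```

Request:
{"api": "play_rows", "payload": {
  "commands": [
    [0,0.1,0.3,0,0,0,-1],
    [0,0.1,0.6,0,0,0,-1],
    [0,0.1,1.0,0,0,0,-1],
    [0,0.1,1.5,0,0,0,-1],
    [0,0.1,2.1,0,0,0,-1],
    [0,0.1,2.8,0,0,0,-1],
    [0,0.1,3.5,0,0,0,-1],
    [0,0.1,4.2,0,0,0,-1],
    [0,0.1,4.9,0,0,0,-1],
    [0,0.1,5.5,0,0,0,-1]
  ]
}}

```text
time_s: 11.55
ee_pos: [0.602, 0.0507, 0.2257]
eef_rot: [1.209, 1.209, -1.209]
ft_force: [0.1, 3.5, 1.6]
finger_gap: 0.002
```

Request:
{"api": "play_rows", "payload": {
  "commands": [
    [0,0,0.6,0,0,0,-1],
    [0,0,1.2,0,0,0,-1],
    [0,0,1.8,0,0,0,-1],
    [0,0,2.4,0,0,0,-1],
    [0,0,3.0,0,0,0,-1],
    [0,0,3.6,0,0,0,-1],
    [0,0,4.2,0,0,0,-1],
    [0,0,4.8,0,0,0,-1],
    [0,0,5.4,0,0,0,-1],
    [0,0,6.0,0,0,0,-1]
  ]
}}

```text
time_s: 12.8
ee_pos: [0.6019, -0.0091, 0.2257]
eef_rot: [1.209, 1.209, -1.209]
ft_force: [-1.0, 3.5, 1.5]
finger_gap: -0.001
```

```bash
python3 - <<'E'
from nxt import *
h=w(p,[-.25+p[3],0,.068])[0]; show([(h[0]-.0007,h[1]+.019-.143,.052,0)])
E
```

```text
12.8 tip [ 0.6019 -0.0091  0.0523] yaw 0.0 F [-1.   3.5  1.5] gap -0.0 j6 1.42
[0.03, 0.03, 3.56, 0.0, 0.0, 0.0, -1.0]
```

Force steady at 3.5 N. Going slowly to the stop.

Request:
{"api": "play_rows", "payload": {
  "commands": [
    [0,0,0.6,0,0,0,-1],
    [0,0,1.1,0,0,0,-1],
    [0,0,1.5,0,0,0,-1],
    [0,0,1.9,0,0,0,-1],
    [0,0,2.2,0,0,0,-1],
    [0,0,2.5,0,0,0,-1],
    [0,0,2.8,0,0,0,-1],
    [0,0,3.0,0,0,0,-1],
    [0,0,3.2,0,0,0,-1],
    [0,0,3.3,0,0,0,-1]
  ]
}}

```text
time_s: 14.05
ee_pos: [0.6019, -0.0419, 0.2256]
eef_rot: [1.209, 1.209, -1.209]
ft_force: [-1.9, 3.8, 1.0]
finger_gap: -0.004
```

Request:
{"api": "play_rows", "payload": {
  "commands": [
    [0,0,0.1,0,0,0,-1],
    [0,0,0.2,0,0,0,-1],
    [0,0,0.3,0,0,0,-1],
    [0,0,0.35,0,0,0,-1],
    [0,0,0.4,0,0,0,-1],
    [0,0,0.45,0,0,0,-1],
    [0,0,0.5,0,0,0,-1],
    [0,0,0.55,0,0,0,-1],
    [0,0,0.6,0,0,0,-1],
    [0,0,0.6,0,0,0,-1]
  ]
}}

```text
time_s: 15.3
ee_pos: [0.6019, -0.0464, 0.2257]
eef_rot: [1.211, 1.212, -1.206]
ft_force: [-1.5, 9.5, 2.0]
finger_gap: 0.001
```

Request:
{"api": "play_rows", "payload": {
  "commands": [
    [0,0,0.05,0,0,0,-1],
    [0,0,0.1,0,0,0,-1],
    [0,0,0.15,0,0,0,-1],
    [0,0,0.15,0,0,0,-1],
    [0,0,0.2,0,0,0,-1],
    [0,0,0.2,0,0,0,-1],
    [0,0,0.2,0,0,0,-1],
    [0,0,0.2,0,0,0,-1],
    [0,0,0.2,0,0,0,-1],
    [0,0,0.2,0,0,0,-1]
  ]
}}

```text
time_s: 16.55
ee_pos: [0.6018, -0.047, 0.2257]
eef_rot: [1.212, 1.215, -1.204]
ft_force: [-0.2, 14.9, 2.7]
finger_gap: 0.001
```

```bash
python3 - <<'E'
from nxt import *
x,y,u=arc(2.09,.038); print(x,y); show([(.602,.03,.2,0),(x,y+.0,.2,np.pi/2),(x,y,.078,np.pi/2)])
E
```

```text
16.55 tip [ 0.6018 -0.0459  0.0523] yaw 0.003 F [-0.2 14.9  2.7] gap 0.0 j6 1.36
0.5420851720565254 -0.033142696167577805
[-14.72, 0.05, -7.8, 0.003, -0.007, -0.0, -1.0]
[-14.76, -5.96, -1.51, -1.568, -0.005, -0.005, -1.0]
[-2.56, -5.97, -1.43, -1.568, -0.005, -0.005, -1.0]
```

Tray home: it stalls at the predicted position (about 1 mm off) while the force rises to 15 N. Back off and lift.

Request:
{"api": "play_rows", "payload": {
  "commands": [
    [0,0,-1,0,0,0,-1],
    [0,0,-3,0,0,0,-1],
    [-2,0,-5,0,0,0,-1],
    [-5,0,-6,0,0,0,-1],
    [-8,0,-6,0,0,0,-1],
    [-11,0,-6,-0.17,0,0,-1],
    [-14,0,-6,-0.34,0,0,-1],
    [-14.7,-1,-5,-0.51,0,0,-1],
    [-14.7,-3,-3,-0.68,0,0,-1],
    [-14.7,-5,-2,-0.85,0,0,-1]
  ]
}}

```text
time_s: 17.8
ee_pos: [0.5516, -0.0299, 0.3728]
eef_rot: [0.559, 1.496, -0.56]
ft_force: [-0.3, 0.1, 0.1]
finger_gap: -0.005
```

Request:
{"api": "play_rows", "payload": {
  "commands": [
    [0,0,0,-0.18,0,0,-1],
    [0,0,0,-0.36,0,0,-1],
    [0,0,0,-0.54,0,0,-1],
    [0,0,0,-0.72,0,0,-1],
    [0,0,0,-0.72,0,0,-1],
    [0,0,0,-0.72,0,0,-1],
    [0,0,0,-0.72,0,0,-1],
    [0,0,0,-0.72,0,0,-1],
    [0,0,0,-0.72,0,0,-1],
    [0,0,0,-0.72,0,0,-1]
  ]
}}

```text
time_s: 19.05
ee_pos: [0.552, -0.0297, 0.3727]
eef_rot: [0.001, 1.571, -0.001]
ft_force: [-0.3, -0.1, 0.7]
finger_gap: 0.0
```

```bash
python3 - <<'E'
from nxt import *
show([(.532,-.029,.2,np.pi/2),(.532,-.029,.078,np.pi/2)])
c=shot('wrist','w4.png')
T=np.linalg.inv(c['tool_from_camera'])
c['camera_from_world']=np.eye(4)
for P in ([*arc(2.09,0)[:2],.112],w(p,[-.1,-.05,.068])[0]):
    q=T@np.r_[M.T@(np.array(P)-s['ee_pos']),1]; print(proj(c,q[:3]))
E
```

```text
19.05 tip [ 0.552  -0.0297  0.1993] yaw 1.57 F [-0.3 -0.1  0.7] gap 0.0 j6 -0.2
[-0.07, 0.07, -2.0, -0.001, -0.0, 0.0, -1.0]
[12.13, 0.07, -2.0, -0.001, -0.0, 0.0, -1.0]
[[272.31974904 142.28378054]]
[[233.2728324  198.42572196]]
```

View pics/w4.png

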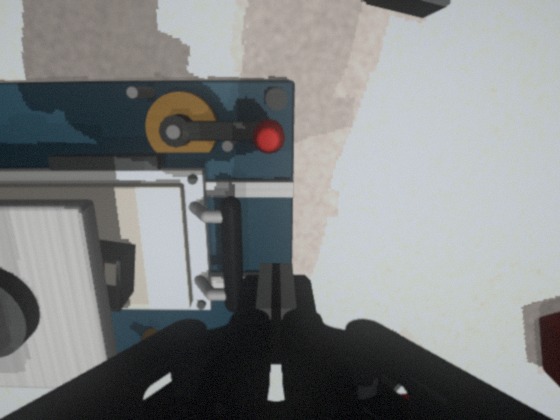

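The tray is home: the bar end is at (231,199), where (233,198) was predicted, and the lever with its knob at (269,136) is still in line. Descending between knob and handle.

Request:
{"api": "play_rows", "payload": {
  "commands": [
    [0,0.1,-1,0,0,0,-1],
    [2,0.2,-1.8,0,0,0,-1],
    [4,0.2,-1.8,0,0,0,-1],
    [6,0.2,-1.8,0,0,0,-1],
    [8,0.2,-1.8,0,0,0,-1],
    [9.5,0.2,-1.8,0,0,0,-1],
    [10.5,0.2,-1.8,0,0,0,-1],
    [11.5,0.2,-1.8,0,0,0,-1],
    [12.1,0.2,-1.8,0,0,0,-1],
    [12.1,0.2,-1.8,0,0,0,-1]
  ]
}}

```text
time_s: 20.35
ee_pos: [0.5339, -0.0277, 0.2514]
eef_rot: [0.001, 1.571, -0.001]
ft_force: [-0.3, 0.4, -0.2]
finger_gap: -0.002
```

```bash
python3 - <<'E'
from nxt import *
t=[]
for i in range(1,21):
    l=2.09-max(0,(i-2)*.1); x,y,u=arc(l,.026 if i<2 else .022); t.append((x,y,.078,u+2*np.pi))
show(t)
E
```

```text
20.35 tip [ 0.5338 -0.0277  0.078 ] yaw 1.57 F [-0.3  0.4 -0.2] gap -0.0 j6 -0.2
[-0.0, -0.55, -0.38, -0.0, -0.001, -0.0, -1.0]
[-0.0, -0.55, -0.78, -0.0, -0.001, -0.0, -1.0]
[-0.0, -0.36, -1.49, -0.1, -0.001, -0.0, -1.0]
[-0.0, -0.25, -2.22, -0.2, -0.001, -0.0, -1.0]
[-0.0, -0.21, -2.95, -0.3, -0.001, -0.0, -1.0]
[-0.0, -0.24, -3.68, -0.4, -0.001, -0.0, -1.0]
[0.0, -0.35, -4.41, -0.5, -0.001, -0.0, -1.0]
[0.0, -0.53, -5.12, -0.6, -0.001, -0.0, -1.0]
[0.0, -0.78, -5.81, -0.7, -0.001, -0.0, -1.0]
[0.0, -1.09, -6.47, -0.8, -0.001, -0.0, -1.0]
[0.0, -1.47, -7.1, -0.9, -0.001, -0.0, -1.0]
[0.0, -1.91, -7.68, -1.0, -0.001, -0.0, -1.0]
[0.0, -2.41, -8.22, -1.1, -0.0, -0.0, -1.0]
[0.0, -2.96, -8.71, -1.2, -0.0, -0.0, -1.0]
[0.0, -3.56, -9.14, -1.3, -0.0, -0.0, -1.0]
[0.0, -4.19, -9.5, -1.4, -0.0, -0.0, -1.0]
[0.0, -4.86, -9.81, -1.5, -0.0, -0.0, -1.0]
[0.0, -5.55, -10.04, -1.6, -0.0, -0.0, -1.0]
[0.0, -6.27, -10.2, -1.7, -0.0, -0.0, -1.0]
[0.0, -7.0, -10.3, -1.8, -0.0, -0.001, -1.0]
```

Request:
{"api": "play_rows", "payload": {
  "commands": [
    [0,-0.2,-0.4,0,0,0,-1],
    [0,-0.3,-0.8,0,0,0,-1],
    [0,-0.3,-1.5,-0.1,0,0,-1],
    [0,-0.25,-2.2,-0.2,0,0,-1],
    [0,-0.2,-2.95,-0.3,0,0,-1],
    [0,-0.25,-3.7,-0.4,0,0,-1],
    [0,-0.35,-4.4,-0.5,0,0,-1],
    [0,-0.55,-5.1,-0.6,0,0,-1],
    [0,-0.8,-5.8,-0.7,0,0,-1],
    [0,-1.1,-6.45,-0.8,0,0,-1]
  ]
}}

```text
time_s: 21.6
ee_pos: [0.4691, -0.0382, 0.2521]
eef_rot: [-0.627, 1.476, 0.628]
ft_force: [2.1, 2.6, 1.1]
finger_gap: -0.001
```

```bash
python3 - <<'E'
from nxt import *
t=[]
for i in range(1,11):
    l=1.29-i*.1; x,y,u=arc(l,.022); t.append((x,y,.078,u+2*np.pi))
show(t)
E
```

```text
21.6 tip [ 0.4693 -0.0379  0.0787] yaw 2.374 F [2.1 2.6 1.1] gap -0.0 j6 -1.06
[0.07, 0.16, -0.73, -0.096, 0.002, -0.0, -1.0]
[0.07, 0.27, -1.45, -0.196, 0.002, -0.0, -1.0]
[0.06, 0.32, -2.19, -0.296, 0.002, -0.0, -1.0]
[0.06, 0.29, -2.92, -0.396, 0.002, -0.0, -1.0]
[0.06, 0.18, -3.64, -0.496, 0.002, 0.0, -1.0]
[0.06, 0.01, -4.36, -0.596, 0.002, 0.0, -1.0]
[0.06, -0.24, -5.05, -0.696, 0.002, 0.0, -1.0]
[0.06, -0.55, -5.71, -0.796, 0.002, 0.0, -1.0]
[0.06, -0.93, -6.34, -0.896, 0.002, 0.001, -1.0]
[0.05, -1.37, -6.93, -0.996, 0.002, 0.001, -1.0]
```

Request:
{"api": "play_rows", "payload": {
  "commands": [
    [0,0.15,-0.75,-0.1,0,0,-1],
    [0,0.25,-1.45,-0.2,0,0,-1],
    [0,0.3,-2.2,-0.3,0,0,-1],
    [0,0.3,-2.9,-0.4,0,0,-1],
    [0,0.2,-3.65,-0.5,0,0,-1],
    [0,0,-4.35,-0.6,0,0,-1],
    [0,-0.25,-5.05,-0.7,0,0,-1],
    [0,-0.55,-5.7,-0.8,0,0,-1],
    [0,-0.95,-6.35,-0.9,0,0,-1],
    [0,-1.35,-6.9,-1.0,0,0,-1]
  ]
}}

```text
time_s: 22.85
ee_pos: [0.43, -0.0972, 0.2517]
eef_rot: [-1.376, 1.09, 1.38]
ft_force: [-1.6, 2.2, 1.3]
finger_gap: -0.002
```

```bash
python3 - <<'E'
from nxt import *
t=[]
for l,o in ((.22,.022),(.15,.022),(.1,.022),(.05,.022),(0,.022),(0,.02),(0,.018),(0,.016),(0,.014)):
    x,y,u=arc(l,o); t.append((x,y,.078,u+2*np.pi))
show(t)
E
```

```text
22.85 tip [ 0.4297 -0.0969  0.0783] yaw -2.91 F [-1.6  2.2  1.3] gap -0.0 j6 -2.21
[0.03, 0.06, -0.55, -0.067, 0.002, -0.001, -1.0]
[0.03, 0.16, -1.06, -0.137, 0.002, -0.001, -1.0]
[0.03, 0.21, -1.42, -0.187, 0.002, -0.001, -1.0]
[0.03, 0.25, -1.78, -0.237, 0.002, -0.001, -1.0]
[0.03, 0.26, -2.15, -0.287, 0.002, -0.001, -1.0]
[0.03, 0.21, -2.34, -0.287, 0.002, -0.001, -1.0]
[0.02, 0.15, -2.53, -0.287, 0.002, -0.001, -1.0]
[0.02, 0.09, -2.73, -0.287, 0.002, -0.001, -1.0]
[0.02, 0.04, -2.92, -0.287, 0.002, -0.001, -1.0]
```

Request:
{"api": "play_rows", "payload": {
  "commands": [
    [0,0.05,-0.55,-0.07,0,0,-1],
    [0,0.15,-1.05,-0.14,0,0,-1],
    [0,0.2,-1.4,-0.19,0,0,-1],
    [0,0.25,-1.8,-0.24,0,0,-1],
    [0,0.25,-2.1,-0.29,0,0,-1],
    [0,0.2,-2.25,-0.29,0,0,-1],
    [0,0.2,-2.4,-0.29,0,0,-1],
    [0,0.2,-2.5,-0.29,0,0,-1],
    [0,0.2,-2.55,-0.29,0,0,-1],
    [0,0.2,-2.55,-0.29,0,0,-1]
  ]
}}

```text
time_s: 24.1
ee_pos: [0.4335, -0.121, 0.2514]
eef_rot: [-1.575, 0.914, 1.584]
ft_force: [-4.2, 8.9, 5.3]
finger_gap: -0.004
```

```bash
python3 - <<'E'
from nxt import *
print(arc(0,.018))
E
```

```text
24.1 tip [ 0.4331 -0.1201  0.078 ] yaw -2.623 F [-4.2  8.9  5.3] gap -0.0 j6 -2.54
(np.float64(0.43433522993335005), np.float64(-0.12219542539695442), np.float64(-2.622877544808098))
```

Request:
{"api": "play_rows", "payload": {
  "commands": [
    [0,0,-0.05,0,0,0,-1],
    [0,0,-0.1,0,0,0,-1],
    [0,0,-0.15,0,0,0,-1],
    [0,0,-0.2,0,0,0,-1],
    [0,0,-0.25,0,0,0,-1],
    [0,0,-0.25,0,0,0,-1],
    [0,0,-0.25,0,0,0,-1],
    [0,0,-0.25,0,0,0,-1],
    [0,0,-0.25,0,0,0,-1],
    [0,0,-0.25,0,0,0,-1]
  ]
}}

```text
time_s: 25.35
ee_pos: [0.4338, -0.1218, 0.2513]
eef_rot: [-1.572, 0.911, 1.587]
ft_force: [-7.8, 14.6, 9.9]
finger_gap: 0.0
```

Request:
{"api": "play_rows", "payload": {
  "commands": [
    [0,0,1,0,0,0,-1],
    [0,0,3,0,0,0,-1],
    [-2,0,4,0,0,0,-1],
    [-5,0,4,0,0,0,-1],
    [-8,0,6,0,0,0,-1],
    [-12,0,8,0,0,0,-1],
    [-16,0,10,0,0,0,-1],
    [-20,0,12,0,0,0,-1],
    [-20,0,15,0,0,0,-1],
    [-20,0,18,0,0,0,-1]
  ]
}}

```text
time_s: 26.6
ee_pos: [0.3462, 0.0323, 0.4524]
eef_rot: [-1.582, 0.917, 1.577]
ft_force: [0.2, -0.1, -0.6]
finger_gap: -0.002
```

```bash
python3 - <<'E'
from nxt import *
c=shot('top','t3.png'); d=shot('scene','s3.png')
q=p.copy(); q[3]=.15; q[4]=0
print((4*(proj(c,model(q))[[3,4,5,6,9,10]]-[234.6,129.6])).round().tolist())
a=c['image'][130:280,235:415,::-1]; cv2.imwrite('pics/c3.png',cv2.resize(a,None,fx=4,fy=4,interpolation=cv2.INTER_CUBIC))
E
```

```text
26.6 tip [0.3466 0.0322 0.279 ] yaw -2.624 F [ 0.2 -0.1 -0.6] gap -0.0 j6 -2.23
[[260.0, 218.0], [266.0, 352.0], [323.0, 418.0], [383.0, 492.0], [291.0, 209.0], [299.0, 379.0]]
```

View pics/c3.png

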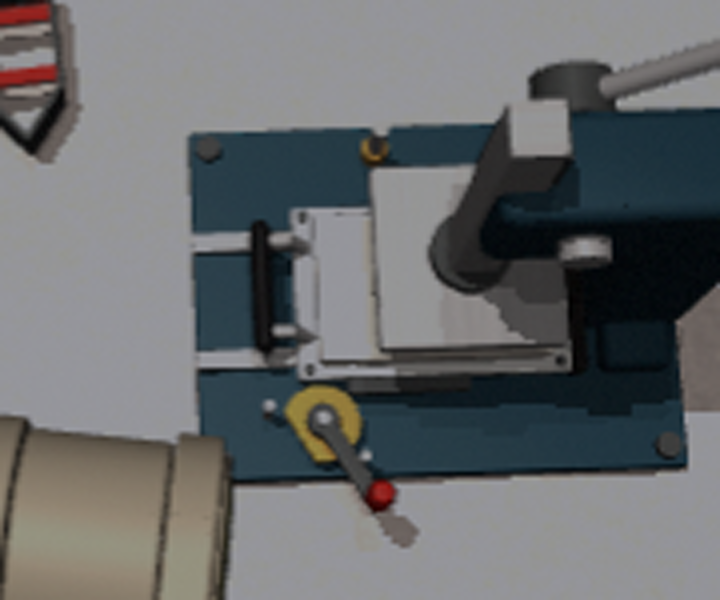

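View pics/s3.png

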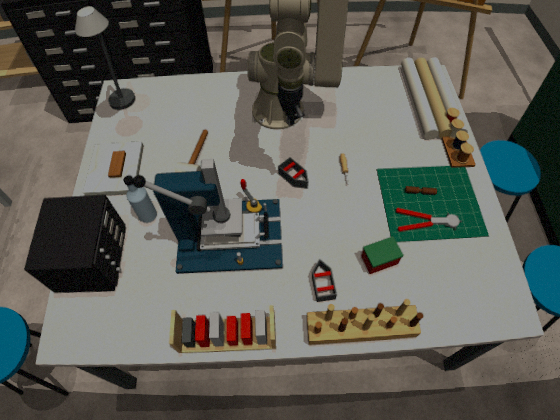

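Both pictures agree with the model. The tray's front corners are at (291,209) and (298,379), as predicted for full travel. The knob at (381,493) matches angle 0 (predicted (383,492)), and everything else is where it was.

```bash
python3 -c "
from h import *
print(r.job_done())"
```

```text
the job is handed in; nothing more can be done
None
```

The job is handed in: the die tray is fully home under the platen and locked there by the cam lever. It took about 27 s of the 72 s allowed.

With the fingers shut and only pushing, I did it in the order asked:
1. **Unlock:** I swept the lever round to its unlocked stop with about 2–3 N of push. The force rose to about 21 N when it met the stop.
2. **Tray:** I pushed it home by the handle bar at about 3.5 N. It stalled there, and the force rose to 15 N.
3. **Lock:** I swept the lever back to its locked stop, where the force rose to about 19 N, then backed the arm well clear.

**Last checks:** In the top view, the tray's front corners and the knob lay within about a pixel of where full travel and angle 0 should put them. In the scene view the other things were where they started, and the robot was touching nothing.

The die was hidden under the platen in those last pictures, so I could not check it at the very end. The last wrist picture after the tray went home still showed it on the board. No check failed.

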